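# Open the child-locked knife case

### The arm

A 6-joint arm with a two-finger parallel gripper is mounted at the origin on a cart in front of the work surface, level with it; the furniture and walls round the work are solid. World frame = base frame: x ahead of the robot, y to its left, z up, the work surface at z = 0. Lengths are in m, angles in degrees, forces in N, time in s.
With the tool pointing down it reaches from about 0.325 to 0.775 m from the base axis. Payload 5.5 kg.
Tool frame: the origin (TCP) lies at the centre of the arm's flange, where the gripper is bolted on; the fingertips stand 182 mm ahead of it and the grasp point (between the pads) lies 163 mm ahead of it; z points along the fingers, y is the line along which they close (so a half turn about z gives the same grasp; the last joint's range is limited). The gripper opens to 88 mm and grips with 3 to 60 N. Pads are 20 mm wide; open, the fingers measure 115 mm over their backs; the gripper's body (75 mm by 178 mm) begins 61 mm behind the grasp point.
Start: joints at [66.48, 5.22, 70.514, -0, 104.267, -3.249], TCP at [0.208, 0.563, 0.405] pointing down, gripper open.
Joint ranges: [-164.24, 164.24], [-49.07, 125.15], [9.68, 141.18], [-86.29, 266.29], [3.28, 154.24], [-151.56, 151.56]. Speed limits (degrees/s): [147.25, 147.25, 172.46, 180, 180, 180].

### API

Orientations are given as [roll, pitch, yaw] about the fixed x, y, z axes, in that order (R = Rz(yaw) Ry(pitch) Rx(roll)).
In Python, from station import r gives the robot as it stands. The module is installed in compiled form; this text tells all that it offers. Calls block until the motion is done:
- r.reach(position, orientation): joint-space move of the TCP to a pose.
- r.servo_line(position, rotation=None, speed=0.15): straight line of the TCP; rotation=None keeps the orientation; speed is the mean speed in m/s.
- r.move_joints(angles): joint-space move.
- r.let_go() and r.grab(squeeze=None): open the fingers fully, or close them until they stop; squeeze is the grip in N (None keeps the last).
- r.wait(seconds).
- r.inverse_kinematics(position, orientation): joint angles nearest the present ones, or None.
- r.sense(): the state.
- r.snapshot(name): name is "scene" or "top" or "wrist"; returns a dict with "frame" (420x560x3 uint8, red, green, blue), "fx", "fy", "cx", "cy" (pixels), "dist_coeffs" ([k1, k2, p1, p2, k3] as OpenCV has them; the pictures are not rectified), "R" (3x3) and "t" (3): a world point X has camera coordinates R X + t. Camera axes: x right, y down, z forward; pixel columns grow to the right and rows downward; lengths in m; the calibration is good to about 2 mm. A picture is of the moment at which its call begins. There is no depth.
A pose or a line that the arm cannot do raises r.IKError and nothing moves.
- r.hand_in(): hands the job in; it is judged then, once.
The state is a dict: "clock": time; "joints": joint angles; "joint_vel": joint speeds; "joint_torque": joint torques, N m; "tcp_pos": TCP position; "orientation": TCP orientation; "contact_force": force on the tool from outside, world axes, zero at the start; "torque": the same for the moment, N m; "opening": finger opening in m; "gripper_force": force on a finger pad.
Only numpy, scipy, OpenCV 4.12 (cv2) and the standard library are available. Lean on these libraries where they do the work, as an engineer would, in place of code of your own. Each camera call takes 0.05 s, during which the arm holds its last target. There are 200 camera calls.

### The job

Open the wooden child-locked knife case: reach through the finger slot in its sliding lid with a fingertip, press the spring catch down until it is below the lid, and keep it down while you slide the lid over it, then push the lid on to its stop, fully open. Do it gently and by touch alone: nothing is to be pinched or lifted, the case stays where it stands, and the tin, lemon, garlic and salt shaker beside it are left alone.

Things in the scene. Friction and masses are not known exactly. Their poses are not given: they have to be found in the camera images.
- case: Pale wooden case, 160 mm (its x) by 284 mm (its y), 77 mm high, loose, about 2.4 kg on rubber feet; a push of some 11 N shifts it. Origin on the worktop below the catch's centre, z up; the lid opens toward its +y, roughly to the robot's left. It reaches from y = -238 to +46 mm. Side walls, x = +-68 to +-80 mm, rise to 77 mm and hold the lid's edges. Peeler and knife inside are fixed.
- case_deck (a point): Deck round the foot of the catch, under the slot, 42 mm above the worktop; this point is its centre. The end wall at the case's +y is just as low (46 mm). So a fingertip that reaches through the slot, no lower than 52 mm above the worktop, can travel with the lid all the way without hitting the case.
- catch_top (a point): Centre of the flat top of the spring catch, a steel plunger 28 mm (case x) by 44 mm (case y) standing in the middle of the lid's finger slot. At rest its top is 73 mm above the worktop, 1 mm proud of the lid. The point moves down with the catch.
- catch (a joint): How far the catch is pressed down, m: 0 = up, 0.016 = bottom stop. More than 0.009 puts it below the lid's underside. Spring: 1.8 N at the start, 3.4 N at 0.009, 4.7 N at the bottom. It springs up as soon as neither finger nor lid covers any part of it, and then bars the lid.
- lid_slot (a point): Centre of the finger slot, at the lid's top face (72 mm up); moves with the lid. Steel-edged rectangular hole through the lid near its +y end, 48 mm (case x) by 60 mm (case y); shut fingers fit in. Push its +y wall, 30 mm from here. With the lid closed its -y wall is 8 mm from the catch (less the play); shut fingertips at least 16 mm long along case y cover the catch until that wall does.
- lid_end (a point): Middle of the lid's +y edge, at its top face. Brown wooden lid, 134 mm wide, 288 mm long, 8 mm thick: top 72 mm, underside 64 mm above the worktop. An apron 6 mm thick hangs here down to 48 mm. Moves with the lid; when open, this end stands out 150 mm farther over the worktop.
- lid (a joint): How far the lid is open, m: 0 = closed, 0.15 = fully open at its stop, toward the case's +y. Starts between 0 and 0.006 (free play); the raised catch stops it at 0.008. Sliding friction about 1.5 N, some 1 N more while the catch presses up against it; it stays where it is left.
- half_tin: Bystander: low tin can, 75 mm across, 58 mm high, behind the case. Origin at the centre of its underside.
- lemon: Bystander: lemon, 76 x 56 x 55 mm, behind the case. Origin at its underside.
- garlic: Bystander: garlic bulb, 53 x 54 x 53 mm, in front of the case. Origin at its underside.
- salt_shaker: Bystander: salt shaker, 44 mm across, 90 mm high, behind the case. Origin at the centre of its underside.

How it is judged:
By the outcome, as a careful person would: the job done as asked, in the order asked, and still so for the second after the job is handed in, with the robot touching nothing.
It also fails if it takes over 34 s, if anything falls off the work surface, if the arm or the gripper's body presses on something with over 40 N, if the wrist force passes 120 N, or if a joint passes its speed limit or range.

## Working session

There is one attempt and no reset: what is moved stays moved. The work goes in short steps, each a Python script; the robot and the scene stay as the last script left them, time stands still between calls to the robot, and variables do not carry over. Pictures are saved under pics/ and viewed, at most 10 in all, crops included, and the job is handed in when it is done.

```bash
mkdir -p pics; python3 - <<'E'
from station import r
import cv2,json,numpy as np
for n in ("scene","top"):
    s=r.snapshot(n); cv2.imwrite(f"pics/{n}0.png",cv2.cvtColor(s["frame"],cv2.COLOR_RGB2BGR))
    np.savez(f"{n}0.npz",**{k:np.array(v) for k,v in s.items()})
    print(n,np.round(s["R"],3).tolist(),np.round(s["t"],3),s["fx"])
print(r.sense())
E
```

```text
scene [[-0.656, -0.755, -0.01], [-0.674, 0.592, -0.443], [0.34, -0.284, -0.896]] [0.309 0.448 0.686] 385.61265056570903
top [[0.004, -1.0, 0.007], [-0.995, -0.004, -0.101], [0.101, -0.007, -0.995]] [-0.071  0.563  0.895] 514.3306175254864
{'clock': 0.1, 'joints': array([ 6.64804783e+01,  5.25973380e+00,  7.05722367e+01, -9.29238420e-04,
        1.04266349e+02, -3.24928123e+00]), 'joint_vel': array([ 0.03041687, -0.07880649, -0.26072725, -0.10797282,  0.09350059,
       -0.03156935]), 'joint_torque': array([ 1.99281843e-03, -4.47860634e+01, -4.07566345e+01,  7.00017437e-02,
        2.84913549e-02, -1.36616877e-04]), 'tcp_pos': array([0.20790427, 0.56289523, 0.4036369 ]), 'orientation': array([-1.79901788e+02, -4.67322623e-03,  1.59729527e+02]), 'contact_force': array([-1.31126954,  0.05061902,  0.48882384]), 'torque': array([-0.01027858,  0.00022922, -0.04687749]), 'gripper_force': 0.0, 'opening': 0.08792506575923323}
```

View pics/top0.png

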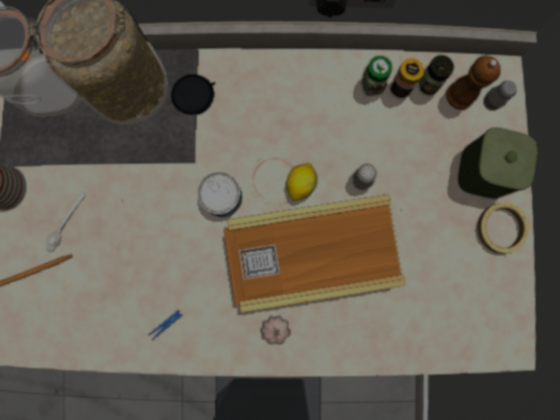

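View pics/scene0.png

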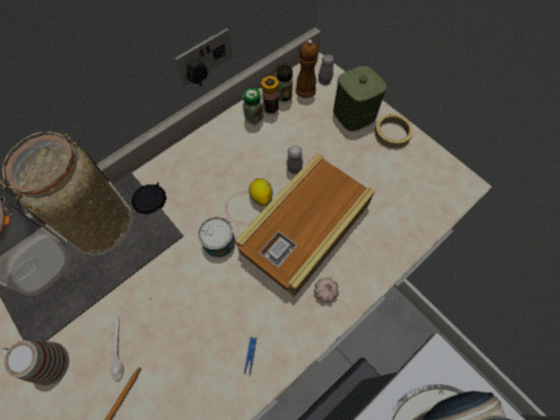

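The top view shows the case with its slot at about (260,261) and lid end at about (235,265). The tin is at (220,195) and the garlic at (276,330). The scene view shows the slot at about (278,249). Next I'll measure the slot from both views and the axis from the lid.

```bash
cat > h.py <<'E'
import numpy as np,cv2
def K(s): return np.array([[s["fx"],0,s["cx"]],[0,s["fy"],s["cy"]],[0,0,1]],float)
def ray(s,px):
    u=cv2.undistortPoints(np.array(px,float).reshape(-1,1,2),K(s),np.array(s["dist_coeffs"],float)).reshape(-1,2)
    d=np.c_[u,np.ones(len(u))]@s["R"]; return -s["R"].T@s["t"],d
def plane(s,px,z):
    c,d=ray(s,px); return c+d*((z-c[2])/d[:,2])[:,None]
def tri(s1,p1,s2,p2):
    c1,d1=ray(s1,p1);c2,d2=ray(s2,p2);d1=d1[0];d2=d2[0]
    a=np.linalg.lstsq(np.c_[d1,-d2],c2-c1,rcond=None)[0]
    A,B=c1+a[0]*d1,c2+a[1]*d2
    return (A+B)/2,np.linalg.norm(A-B)
def proj(s,X):
    return cv2.projectPoints(np.array(X,float).reshape(-1,3),cv2.Rodrigues(s["R"])[0],np.array(s["t"],float),K(s),np.array(s["dist_coeffs"],float))[0].reshape(-1,2)
E
python3 - <<'E'
from h import *
S={n:dict(np.load(n+"0.npz")) for n in("top","scene")}
roi={"top":(225,190,410,315),"scene":(235,150,380,292)}
out={};vis=[]
for n,s in S.items():
    f=s["frame"]; x0,y0,x1,y1=roi[n]
    hsv=cv2.cvtColor(f,cv2.COLOR_RGB2HSV)
    m=np.zeros(f.shape[:2],np.uint8)
    b=cv2.inRange(hsv,(5,150,60),(16,255,255)); m[y0:y1,x0:x1]=b[y0:y1,x0:x1]
    m=cv2.morphologyEx(m,cv2.MORPH_OPEN,np.ones((3,3)))
    cs,h=cv2.findContours(m,cv2.RETR_CCOMP,cv2.CHAIN_APPROX_NONE)
    i=max(range(len(cs)),key=lambda i:cv2.contourArea(cs[i]))
    holes=[c for j,c in enumerate(cs) if h[0][j][3]==i]
    ho=max(holes,key=cv2.contourArea)
    for nm,c in(("lid",cs[i]),("slot",ho)):
        P=plane(s,c.reshape(-1,2),.072)[:,:2]
        q=cv2.minAreaRect((P*1000).astype(np.float32)); print(n,nm,[np.round(v,1) for v in q])
        px=cv2.minAreaRect(c)[0]; out[n,nm]=px; print(px)
    g=cv2.cvtColor(f,cv2.COLOR_RGB2BGR); cv2.drawContours(g,[cs[i],ho],-1,(255,0,255),1)
    cx,cy=map(int,out[n,"slot"]); vis.append(cv2.resize(cv2.cvtColor(f,cv2.COLOR_RGB2BGR)[cy-35:cy+35,cx-45:cx+45],None,fx=4,fy=4)); vis.append(cv2.resize(g[cy-35:cy+35,cx-45:cx+45],None,fx=4,fy=4))
for k in("slot",): print(k,tri(S["top"],out["top",k],S["scene"],out["scene",k]))
cv2.imwrite("pics/c.png",np.vstack([np.hstack(vis[:2]),np.hstack(vis[2:])]))
E
```

```text
top lid [array([ 500.4, -106. ]), array([127.8, 285.5]), np.float64(9.3)]
(311.91162109375, 253.8164520263672)
top slot [array([485.9, -15.4]), array([58.1, 70.1]), np.float64(9.8)]
(258.8108215332031, 261.3648681640625)
scene lid [array([ 499.9, -104.1]), array([129.5, 287.4]), np.float64(9.2)]
(300.89031982421875, 218.50950622558594)
scene slot [array([485.7, -14.9]), array([58.3, 72.6]), np.float64(9.3)]
(277.53985595703125, 248.5973663330078)
slot (array([ 0.48577519, -0.01540937,  0.07048626]), np.float64(0.00018863809688877812))
```

View pics/c.png

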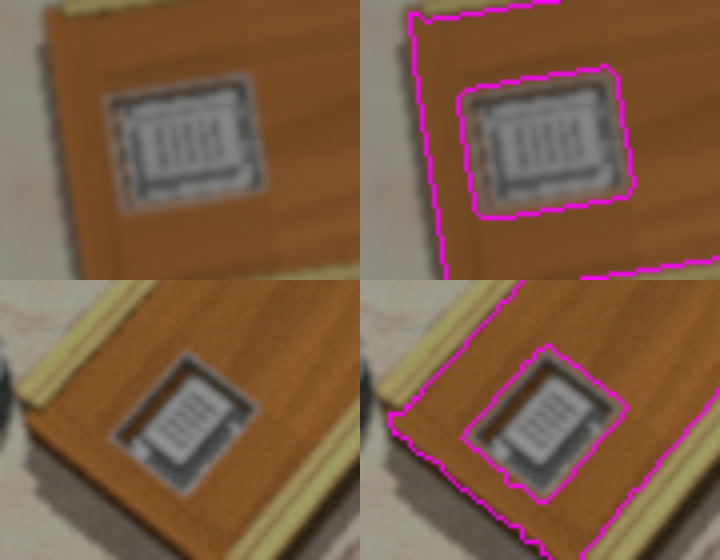

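The crops show the catch nearly centred in the slot. The two views agree: slot at (0.4858, -0.0152), about 71 mm high, with the case yawed about +9.3°. Next I'll shut the fingers and go above the slot.

```bash
python3 - <<'E'
from station import r
from h import *
r.grab(3)
p=[0.4858,-0.0152,0.405]
r.servo_line(p,[180,0,189.3],speed=0.3)
r.servo_line([p[0],p[1],0.182+0.10],speed=0.15)
r.wait(.3)
s=r.sense();print({k:np.round(s[k],4) for k in("clock","joints","tcp_pos","orientation","contact_force","opening")})
a=[]
for n in("scene","wrist"):
    q=r.snapshot(n); np.savez(n+"1.npz",**{k:np.array(v) for k,v in q.items()})
    f=cv2.cvtColor(q["frame"],cv2.COLOR_RGB2BGR)
    a.append(cv2.resize(f[150:330,180:420] if n=="scene" else f,(400,300)))
cv2.imwrite("pics/d.png",np.hstack(a))
E
```

```text
{'clock': np.float64(5.0), 'joints': array([-5.80450e+00, -1.20052e+01,  9.94219e+01,  7.00000e-04,
        9.25205e+01, -1.05104e+02]), 'tcp_pos': array([ 0.4859, -0.0152,  0.2827]), 'orientation': array([-1.799844e+02,  6.080000e-02, -1.707005e+02]), 'contact_force': array([0.1283, 0.4197, 0.3615]), 'opening': np.float64(0.0007)}
```

View pics/d.png

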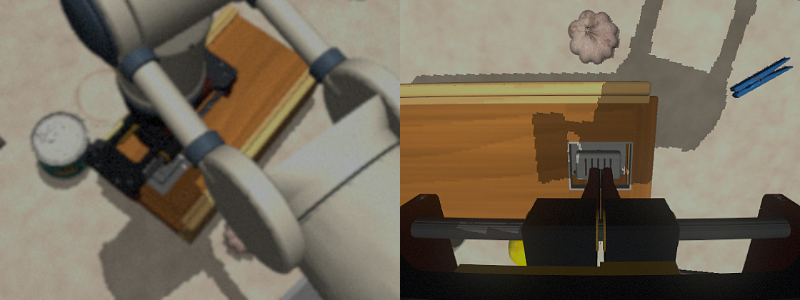

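The wrist view shows the fingertips at about (600,170), over the catch (575–628) and inside the slot (568–634). Now I'll press down slowly, watching the force.

```bash
python3 - <<'E'
from station import r
from h import *
x,y=0.4858,-0.0152
for z in(.078,.074,.071,.068,.064,.061,.0585):
    r.servo_line([x,y,.182+z],speed=0.06 if z==.078 else .03)
    r.wait(.1)
    s=r.sense();print(z,round(s["clock"],2),np.round(s["tcp_pos"]-[0,0,.182],4),np.round(s["contact_force"],2),np.round(s["torque"],2))
    if abs(s["contact_force"][2])>9: print("stop");break
E
```

```text
0.078 5.72 [ 0.4859 -0.0152  0.0782] [0.26 0.39 0.64] [ 0.04  0.02 -0.02]
0.074 6.1 [ 0.4858 -0.0152  0.074 ] [ 0.34 -0.67  0.19] [ 0.02 -0.01  0.04]
0.071 6.45 [ 0.4859 -0.0152  0.0714] [ 1.03 -0.45  0.57] [-0.02 -0.13  0.01]
0.068 6.8 [ 0.4859 -0.0152  0.0682] [ 2.01 -0.67  2.41] [ 0.06 -0.26 -0.  ]
0.064 7.18 [ 0.4859 -0.0152  0.0641] [ 0.73 -0.45  2.59] [ 0.03 -0.23  0.04]
0.061 7.53 [ 0.4858 -0.0152  0.0611] [1.01 0.1  4.15] [ 0.   -0.21 -0.05]
0.0585 7.88 [ 0.4858 -0.0152  0.0586] [1.81 0.22 3.7 ] [ 0.01 -0.18 -0.07]
```

The force follows the spring (about 4 N at 14.4 mm), so the catch is down. Next I'll slide toward case +y, watching the force along that axis.

```bash
python3 - <<'E'
from station import r
from h import *
a=np.deg2rad(9.3);u=np.array([-np.sin(a),np.cos(a)])
p0=np.array([0.4858,-0.0152])
S=list(range(4,41,4))+list(range(48,153,8))
for d in S:
    p=p0+u*d/1000
    r.servo_line([*p,.182+.0583],speed=.03)
    s=r.sense();f=np.mean([s["contact_force"]],0);fl=f[:2]@u; fx=f[0]*u[1]-f[1]*u[0]
    print(d,round(s["clock"],2),round(s["tcp_pos"][2]-.182,4),"along",round(fl,2),"lat",round(fx,2),"z",round(f[2],2),"got",round((s["tcp_pos"][:2]-p0)@u*1000,1))
    if fl<-8 or abs(fx)>8 or abs(f[2])>10: print("stop");break
E
```

```text
4 8.17 0.0583 along -2.4 lat -0.57 z 3.88 got 4.0
8 8.45 0.0582 along -1.74 lat -0.07 z 5.33 got 8.2
12 8.73 0.0583 along -1.47 lat -0.34 z 4.04 got 12.3
16 9.02 0.0583 along -1.04 lat 0.21 z 4.91 got 16.3
20 9.3 0.0583 along -2.08 lat -1.41 z 4.26 got 20.2
24 9.58 0.0583 along -3.36 lat 0.82 z 3.97 got 24.0
28 9.87 0.0576 along -0.91 lat -0.34 z 0.39 got 28.5
32 10.15 0.0576 along -1.77 lat -0.85 z -0.52 got 32.3
36 10.43 0.058 along -2.32 lat -0.2 z -0.94 got 36.3
40 10.72 0.0583 along -1.49 lat 0.08 z -0.46 got 40.3
48 11.13 0.0584 along 0.23 lat -0.8 z 0.44 got 48.5
56 11.55 0.0585 along -0.44 lat 0.16 z -0.63 got 56.4
64 11.97 0.0584 along -0.68 lat 0.24 z 0.46 got 64.4
72 12.38 0.0584 along -0.28 lat 0.38 z 0.45 got 72.4
80 12.8 0.0583 along -1.24 lat 0.76 z 0.13 got 80.4
88 13.22 0.0582 along -1.64 lat 1.34 z 0.76 got 88.4
96 13.63 0.0582 along -1.14 lat 0.92 z -0.19 got 96.4
104 14.05 0.0582 along -0.23 lat -0.43 z -0.04 got 104.4
112 14.47 0.0583 along -0.38 lat 0.81 z -0.16 got 112.4
120 14.88 0.0582 along -0.07 lat 1.05 z 0.32 got 120.4
128 15.3 0.0583 along -1.27 lat 0.78 z -0.42 got 128.4
136 15.72 0.0583 along -0.44 lat 0.43 z -0.43 got 136.4
144 16.13 0.0583 along -0.6 lat 0.27 z -0.6 got 144.4
152 16.55 0.0583 along -1.18 lat 0.52 z -1.06 got 152.4
```

```bash
python3 - <<'E'
from station import r
from h import *
a=[]
for n in("wrist","top"):
    q=r.snapshot(n); f=cv2.cvtColor(q["frame"],cv2.COLOR_RGB2BGR)
    a.append(cv2.resize(f[170:350,140:380] if n=="top" else f,(400,300)))
cv2.imwrite("pics/e.png",np.hstack(a))
E
```

```text
(no output)
```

View pics/e.png

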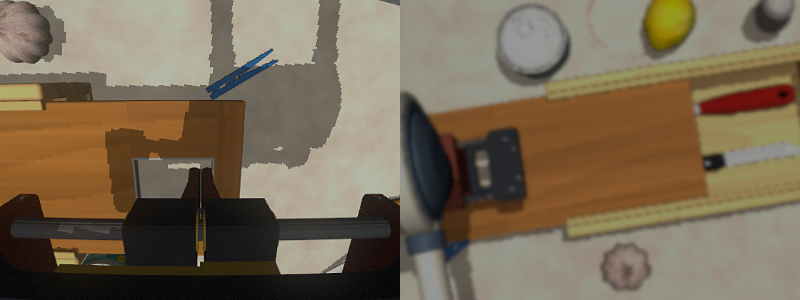

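The wrist view shows the fingertips against the slot's +y wall. The top view shows the lid well out, with the peeler and knife uncovered and the case unmoved. I'll creep on to the stop.

```bash
python3 - <<'E'
from station import r
from h import *
a=np.deg2rad(9.3);u=np.array([-np.sin(a),np.cos(a)])
p0=np.array([0.4858,-0.0152])
for d in [156,160,162]+[162+.7*i for i in range(1,20)]:
    r.servo_line([*(p0+u*d/1000),.182+.0583],speed=.02)
    f=[]
    for _ in range(3): f.append(r.sense()["contact_force"][:2]@u); r.wait(.03)
    s=r.sense()
    print(round(d,1),round(s["clock"],2),np.round(f,2),"got",round((s["tcp_pos"][:2]-p0)@u*1000,1))
    if np.median(f)<-4.5: print("stop");break
E
```

```text
156 17.1 [-2.6  -2.56 -2.47] got 156.0
160 17.55 [-1.23 -1.35 -2.42] got 160.2
162 17.9 [-2.88 -2.98 -2.6 ] got 162.1
162.7 18.25 [-3.69 -3.6  -2.96] got 162.6
163.4 18.6 [-3.58 -3.68 -3.52] got 163.4
164.1 18.95 [-3.04 -3.97 -3.43] got 164.1
164.8 19.3 [-2.98 -3.17 -3.73] got 164.8
165.5 19.65 [-3.61 -2.96 -3.28] got 165.5
166.2 20.0 [-4.48 -3.55 -2.94] got 166.2
166.9 20.35 [-2.26 -3.19 -1.76] got 166.9
167.6 20.7 [-2.46 -2.96 -2.98] got 167.6
168.3 21.05 [-3.08 -3.07 -3.29] got 168.3
169.0 21.4 [-5.36 -6.25 -5.88] got 168.6
stop
```

The force jumps to 6 N and the arm falls short of its target, so the lid is at its stop. I'll back off, lift out, move clear and check.

```bash
python3 - <<'E'
from station import r
from h import *
a=np.deg2rad(9.3);u=np.array([-np.sin(a),np.cos(a)])
p=np.array([0.4858,-0.0152])+u*.158
r.servo_line([*p,.182+.0583],speed=.05)
r.servo_line([*p,.405],speed=.15)
r.servo_line([.25,.45,.405],speed=.25)
r.wait(.3)
S={}
for n in("top","scene"):
    q=r.snapshot(n); S[n]=q
    cv2.imwrite(f"pics/{n}2.png",cv2.cvtColor(q["frame"],cv2.COLOR_RGB2BGR))
t=S["top"];f=t["frame"];o=dict(np.load("top0.npz"))
hsv=cv2.cvtColor(f,cv2.COLOR_RGB2HSV)
m=np.zeros(f.shape[:2],np.uint8); m[195:330,140:322]=cv2.inRange(hsv,(5,150,60),(16,255,255))[195:330,140:322]
m=cv2.morphologyEx(m,cv2.MORPH_OPEN,np.ones((3,3)))
cs,h=cv2.findContours(m,cv2.RETR_CCOMP,cv2.CHAIN_APPROX_NONE)
i=max(range(len(cs)),key=lambda i:cv2.contourArea(cs[i]))
for j in[i]+[j for j in range(len(cs)) if h[0][j][3]==i and cv2.contourArea(cs[j])>200]:
    print(cv2.minAreaRect((plane(t,cs[j].reshape(-1,2),.072)[:,:2]*1000).astype(np.float32)))
s=r.sense();print(s["clock"],s["contact_force"],s["tcp_pos"])
E
```

```text
((476.6070556640625, 38.111328125), (130.17587280273438, 285.77734375), 9.374252319335938)
((461.97393798828125, 130.80499267578125), (58.62249755859375, 70.52013397216797), 9.189229965209961)
25.0667 [-0.15228484  0.39437964  0.12139599] [0.25019745 0.44980807 0.40506366]
```

View pics/top2.png

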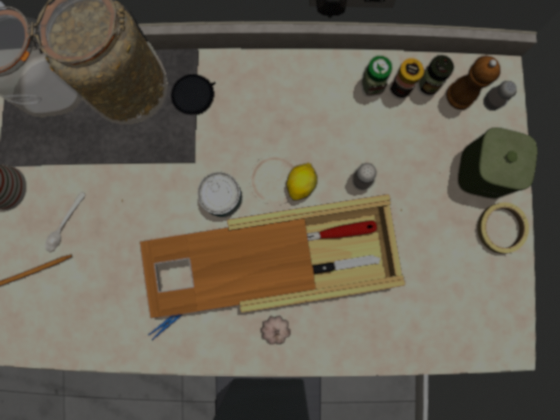

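The lid is open with the slot at (174,275). The slot has moved 148 mm, plus the starting play. The case walls and bystanders are at the same pixels as before.

```bash
python3 -c "
from station import r
print(r.hand_in())"
```

```text
the job is handed in; nothing more can be done
None
```

The lid is open and was pushed until it hit its stop, the case and its neighbours stayed in place, and the job was handed in at about 25 s with the robot clear; no verdict was shown.

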